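# Sweep the shards off the pottery board

## Robot

A 6-joint arm with a two-finger parallel gripper is mounted at the origin on the work surface. World frame = base frame: x ahead of the robot, y to its left, z up, the work surface at z = 0. Lengths are in mm, angles in rad, forces in N, time in s.
With the tool pointing down it reaches from about 275 to 825 mm from the base axis. Payload 4.9 kg.
Tool frame: the origin (TCP) lies between the finger pads, 19 mm behind the fingertips; this is the grasp point; z points along the fingers, y is the line along which they close (so a half turn about z gives the same grasp; the last joint's range is limited). The gripper opens to 85 mm and grips with 20 to 120 N. Pads are 22 mm wide; open, the fingers measure 114 mm over their backs; the gripper's body (76 mm by 85 mm) begins 54 mm behind the grasp point. The pads swing forward as they close: fully open they stand 13 mm farther back than shut.
Start: joints at [1.035, 0.326, -0.193, 1.052, 0, 1.437], TCP at [215.088, 506.217, 249.981] pointing down, gripper open.
Joint ranges: [-2.65, 2.65], [-0.97, 1.79], [-1.3, 1.35], [-1.93, 2.1], [-1.47, 1.37], [-3.14, 3.14]. Speed limits (rad/s): [2.57, 2.57, 3.14, 3.14, 3.14, 3.14].

## Interface

Orientations are given as [roll, pitch, yaw] about the fixed x, y, z axes, in that order (R = Rz(yaw) Ry(pitch) Rx(roll)).
In Python, from bench import bot, solve_ik, imaging gives the robot as it stands. Calls block until the motion is done:
- bot.move_ptp(position, orientation): joint-space move of the TCP to a pose.
- bot.movel(position, rot=None, max_speed=150, threshold=None): straight line of the TCP; rot=None keeps the orientation; max_speed is the mean speed in mm/s. With threshold (N) it stops when the force on the tool has changed by that much, and returns True; else False.
- bot.move_j(angles): joint-space move.
- bot.grip(opening, effort=None): opening from 0.0 (shut) to 1.0 (fully open); effort is the grip in N (None keeps the last); returns when the fingers have stopped.
- bot.dwell(seconds).
- solve_ik(position, orientation): joint angles nearest the present ones, or None.
- bot.get_state(): the state.
- imaging.capture(name): name is "side" or "top" or "wrist"; returns the picture (480x640x3 uint8, blue, green, red); there is no depth.
- imaging.camera_model(name): a dict with "K" (3x3 intrinsics, pixels), "position" and "rotation" of the camera in the world. Camera axes: x right, y up, looking along -z (the intrinsics and any distortion apply to the point x, -y, -z); pixel columns grow to the right and rows downward; lengths in mm; the calibration is good to about 2 mm. A picture is of the moment at which its call begins: read the wrist's pose just before it. camera_model takes no time and is no camera call; for the wrist camera it gives the pose at the moment of the call.
A pose or a line that the arm cannot do raises bot.IKError and nothing moves.
- bot.sign_off(): hands the job in; it is judged then, once.
The state is a dict: "t": time; "qpos": joint angles; "joint_velocities": joint speeds; "effort": joint torques, N m; "tcp_pos": TCP position; "orientation": TCP orientation; "contact_force": force on the tool from outside, world axes, zero at the start; "wrist_torque": the same for the moment, N m; "opening": opening from 0.0 (shut) to 1.0 (fully open); "gripper_force": force on a finger pad.
Only numpy, scipy, OpenCV 4.12 (cv2) and the standard library are available. Lean on these libraries where they do the work, as an engineer would, in place of code of your own. Each camera call takes 0.05 s, during which the arm holds its last target. There are 200 camera calls.

## Task

Clear the six broken bits of fired clay off the work board: pick up the wooden float by its grip and use it to push all of them over the board's open end into the deep tray, then stand the float back, sole down, in the shallow tray. Only the float may push the bits, not the gripper or arm. Leave the bowl and the cup on the board standing where they are.

Things in the scene. Friction and masses are not known exactly. Their poses are not given: they have to be found in the camera images.
- board: fixed wooden work board on battens. Origin on the table under its centre. Top face 60 mm above the table, 264 mm along its x and 300 mm along its y. A strip 12 mm wide, rising 14 mm above the top face, runs along the whole of its near (-x) and far (+x) edge, leaving 240 mm between the strips; the two ends (-y and +y) are open with no strip.
- shard_tray: the deep grey plastic tray, fixed on the table against one open end of the board (either the +y or the -y end; 4 mm gap), axes parallel to the board's. Origin on the table under its centre. Outside 264 (x) x 150 (y) mm, 50 mm high, walls and floor 5 mm, open on top; its rim is 10 mm below the board's top.
- tool_tray: the shallow wooden tray, fixed on the table against the other open end of the board, axes parallel to the board's. Origin on the table under its centre. Outside 220 (x) x 150 (y) mm, 12 mm high, walls and floor 5 mm. The float starts standing in it.
- float: loose wooden float (hand tool for sweeping), 220 g. Origin at the centre of its underside; z up. Flat sole block 120 (x) x 44 (y) x 26 (z) mm with upright long sides for pushing; on it a grip ridge 90 (x) x 22 (y) mm from 26 mm to 77 mm above the underside. To be gripped across the 22 mm from above.
- float_grip (a point): point on the float's grip ridge to put the TCP, 58 mm above its underside, on its centre line.
- bowl: loose finished cream-coloured bowl standing on the board towards the far strip, rim radius 36 mm, 45 mm high. Origin at the centre of its underside. Must stay.
- cup: loose finished grey cup standing on the board towards the far strip, rim radius 30 mm, 62 mm high. Origin at the centre of its underside. Must stay.
- shard0: loose broken piece of fired clay, 25 g, flat block 32 x 22 x 15 mm, lying on the board's clear near part. Origin at the centre of the underside it first lies on.
- shard1: loose broken piece of fired clay, 25 g, blocky chunk 22 x 24 x 20 mm, lying on the board's clear near part. Origin at the centre of the underside it first lies on.
- shard2: loose broken piece of fired clay, 25 g, L-shaped piece 34 x 26 x 16 mm, lying on the board's clear near part. Origin at the centre of the underside it first lies on.
- shard3: loose broken piece of fired clay, 25 g, stepped piece 30 x 26, 12 high rising to 22 mm, lying on the board's clear near part. Origin at the centre of the underside it first lies on.
- shard4: loose broken piece of fired clay, 25 g, many-cornered lump about 30 x 30 x 18 mm, lying on the board's clear near part. Origin at the centre of the underside it first lies on.
- shard5: loose broken piece of fired clay, 25 g, X-shaped lump about 31 x 24 x 20 mm, lying on the board's clear near part. Origin at the centre of the underside it first lies on.

How it is judged:
By the outcome, as a careful person would: the job done as asked, in the order asked, and still so for the second after the job is handed in, with the robot touching nothing.
It also fails if it takes over 51 s, if anything falls off the work surface, if the arm or the gripper's body presses on something with over 40 N, if the wrist force passes 120 N, or if a joint passes its speed limit or range.

## Working session

There is one attempt and no reset: what is moved stays moved. The work goes in short steps, each a Python script; the robot and the scene stay as the last script left them, time stands still between calls to the robot, and variables do not carry over. Pictures are saved under pics/ and viewed, at most 10 in all, crops included, and the job is handed in when it is done.

```bash
mkdir -p pics; ls
python3 - <<'E'
from bench import bot, solve_ik, imaging
import cv2
for n in("top","side"):
    cv2.imwrite(f"pics/{n}0.png",imaging.capture(n))
    print(n,imaging.camera_model(n))
print(bot.get_state())
E
```

```text
pics
top {'K': array([[562.15376455,   0.        , 327.88421677],
       [  0.        , 562.15376455, 242.50633923],
       [  0.        ,   0.        ,   1.        ]]), 'position': array([450.73780614,  36.90699481, 954.61720546]), 'rotation': array([ 0.10142826, -0.03619136, -1.56222876])}
side {'K': array([[456.75088844,   0.        , 312.57041715],
       [  0.        , 456.75088844, 245.58954258],
       [  0.        ,   0.        ,   1.        ]]), 'position': array([ 391.93660627, -454.46032822,  473.33911897]), 'rotation': array([ 0.90088003,  0.01008348, -0.36188125])}
{'t': 0.1, 'qpos': array([ 1.03478746e+00,  3.26857317e-01, -1.93475338e-01,  1.05201981e+00,
       -4.30211539e-06,  1.43659886e+00]), 'joint_velocities': array([ 6.69329900e-04, -1.98396764e-03,  2.25666890e-03, -1.52837946e-03,
        8.07539501e-05,  6.56474681e-04]), 'effort': array([ 6.94582013e-04, -4.44238722e+01,  2.63039070e+01,  7.86835706e-03,
       -9.94110155e-05, -3.76587209e-06]), 'tcp_pos': array([214.83168123, 505.77001153, 249.29014874]), 'orientation': array([-3.14004993e+00, -2.03940020e-04,  2.73978109e+00]), 'contact_force': array([-0.24161426,  0.04540019,  0.12527603]), 'wrist_torque': array([ 0.0143002 , -0.01090025, -0.02567169]), 'gripper_force': 0.0, 'opening': 1.002733881683052}
```

View pics/top0.png

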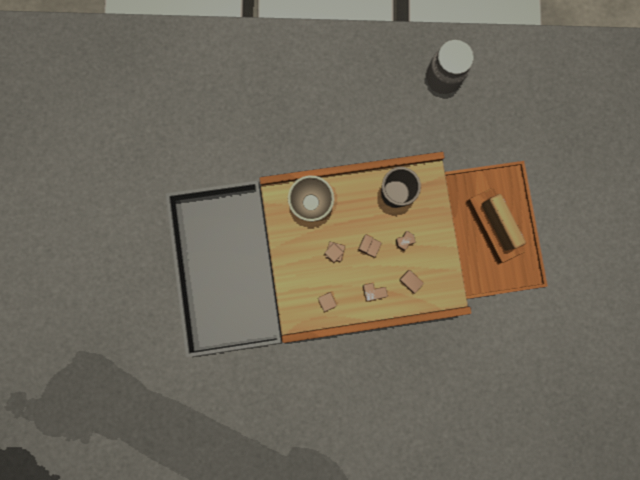

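View pics/side0.png

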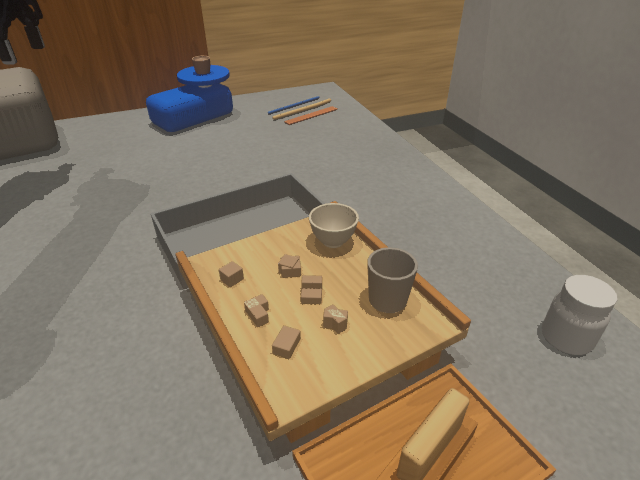

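The top picture shows the deep tray at the left (+y), the float in the shallow tray at the right (about 497,228), the bowl at (311,200), the cup at (400,188) and six shards between x 320–420 and y 235–305. I'll enlarge it for accurate pixel positions.

Run:
```python
import cv2
im=cv2.imread("pics/top0.png")[145:355,250:560]
cv2.imwrite("pics/crop0.png",cv2.resize(im,None,fx=2.5,fy=2.5,interpolation=cv2.INTER_CUBIC))
```

```text
(no output)
```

View pics/crop0.png

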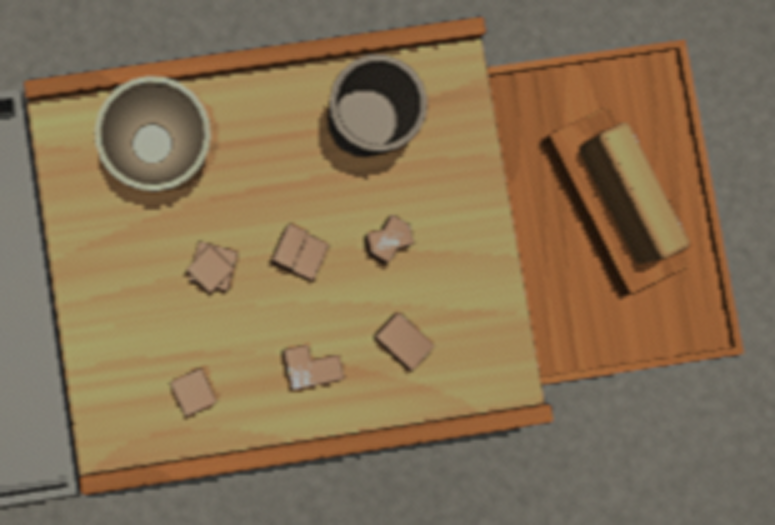

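```bash
cat > h.py <<'E'
import numpy as np
from scipy.spatial.transform import Rotation as R
def px2w(cm,uv,z):
    d=np.array([(uv[0]-cm["K"][0,2])/cm["K"][0,0],-(uv[1]-cm["K"][1,2])/cm["K"][1,1],-1])
    d=R.from_euler("xyz",cm["rotation"]).apply(d); p=cm["position"]
    return p+d*(z-p[2])/d[2]
E
python3 - <<'E'
from bench import imaging
from h import *
np.set_printoptions(suppress=True,precision=1)
cm=imaging.camera_model("top")
f=lambda c,z:px2w(cm,(c[0]/2.5+249.8,c[1]/2.5+144.8),z)[:2]
P={'FL':((25,81),74),'FR':((484,18),74),'NR':((551,422),74),'NL':((80,495),74),'g1':((598,134),82),'g2':((628,124),82),'g3':((688,243),82),'g4':((656,262),82),
'bowl':((153,134),105),'bowlL':((97,134),105),'cup':((378,105),122),'cupL':((330,105),122),
'TTfr':((685,42),12),'TTnr':((741,354),12),'Bfr':((487,40),60),'Bnr':((543,405),60),
's5':((390,240),80),'s3':((300,252),80),'s4':((212,268),78),'s1':((194,392),80),'s2':((312,370),76),'s0':((405,342),75)}
W={k:f(*v) for k,v in P.items()}
FL,FR,NR,NL=[W[k] for k in('FL','FR','NR','NL')]
print(W)
print('len',*[np.linalg.norm(a-b) for a,b in((FL,FR),(NL,NR),(FL,NL),(FR,NR))])
ey=(FL-FR+NL-NR);yaw=np.arctan2(-ey[0],ey[1]);c=(FL+FR+NR+NL)/4
print('board',c,yaw)
Rm=np.array([[np.cos(yaw),np.sin(yaw)],[-np.sin(yaw),np.cos(yaw)]])
for k in W: print(k,Rm@(W[k]-c))
g=[W[k] for k in('g1','g2','g3','g4')]
d=g[2]+g[3]-g[0]-g[1]; print('float',sum(g)/4,np.arctan2(d[1],d[0]),np.linalg.norm(d)/2,np.linalg.norm(g[0]-g[1]),np.linalg.norm(g[2]-g[3]))
E
```

```text
{'FL': array([643.6, 114.8]), 'FR': array([ 689.8, -179.5]), 'NR': array([ 431.3, -218.7]), 'NL': array([384.3,  75.6]), 'g1': array([ 613.5, -249.7]), 'g2': array([ 620.3, -269.2]), 'g3': array([ 544.5, -305.9]), 'g4': array([ 532.2, -285.1]), 'bowl': array([605.1,  33.3]), 'bowlL': array([604.6,  67.5]), 'cup': array([ 621.8, -102.4]), 'cupL': array([621.4, -73.3]), 'TTfr': array([ 692.2, -335.1]), 'TTnr': array([ 476.7, -367.8]), 'Bfr': array([ 678.9, -184.8]), 'Bnr': array([ 441.7, -217.8]), 's5': array([ 544.3, -116.6]), 's3': array([536. , -59.8]), 's4': array([525.5,  -4.7]), 's1': array([448.1,   6. ]), 's2': array([462.4, -67.9]), 's0': array([ 480.5, -126.6])}
len 297.95623696335525 298.05476451173485 262.24246430732546 261.52340113513765
board [537.2 -52. ] 0.15706516008272803
FL [131.1 148.1]
FR [ 130.8 -149.9]
NR [-130.8 -148.1]
NL [-131.1  149.9]
g1 [  44.4 -207.3]
g2 [  48.1 -227.6]
g3 [ -32.5 -251.9]
g4 [ -41.4 -229.5]
bowl [80.3 73.6]
bowlL [ 85.2 107.5]
cup [ 75.7 -63.1]
cupL [ 79.8 -34.2]
TTfr [ 108.8 -303.9]
TTnr [-109.2 -302.4]
Bfr [ 119.2 -153.3]
Bnr [-120.3 -148.9]
s5 [ -3.2 -65. ]
s3 [-2.4 -7.6]
s4 [-4.2 48.5]
s1 [-79.   71.1]
s2 [-76.4  -4. ]
s0 [-67.7 -64.9]
float [ 577.6 -277.5] -2.7120138304135666 86.41468895457884 20.60252841031964 24.174481695145523
```

Measurements match the given sizes: the board corners come out at 298 x 262 mm, its centre at (537,-52) and its yaw at 0.157. The float is at (578,-277) with yaw 0.43. I'll grasp it now.

```bash
cat >> h.py <<'E'
C=np.array([537.2,-52.]); YAW=0.157
def b2w(x,y,z):
    c,s=np.cos(YAW),np.sin(YAW)
    return [C[0]+c*x-s*y, C[1]+s*x+c*y, z]
def rot(yaw): return [np.pi,0,yaw-np.pi]
def show(bot):
    s=bot.get_state(); print(round(s['t'],2),s['tcp_pos'].round(1),s['orientation'].round(3),s['contact_force'].round(1),round(s['opening'],3),round(s['gripper_force'],1))
E
python3 - <<'E'
from bench import bot, imaging
from h import *
import cv2
bot.move_ptp([577.6,-277.5,150],rot(.43)); show(bot)
bot.movel([577.6,-277.5,63]); show(bot)
bot.grip(0.0,70); show(bot)
bot.movel([577.6,-277.5,150]); show(bot)
cv2.imwrite("pics/side1.png",imaging.capture("side"))
E
```

```text
3.15 [ 577.9 -276.8  150.1] [ 3.142  0.    -2.711] [ 0.3 -0.4  0.3] 1.0 0.0
3.88 [ 578.2 -277.7   63.7] [-3.141e+00  1.000e-03 -2.711e+00] [ 0.5 -0.6  0.3] 0.996 0.0
4.48 [ 577.9 -277.9   63.5] [-3.141  0.    -2.712] [-0.6 -0.6  3.1] 0.245 72.0
5.22 [ 576.8 -277.   148.9] [ 3.140e+00 -1.000e-03 -2.712e+00] [ 0.3 -0.3 -3.6] 0.251 71.5
```

View pics/side1.png

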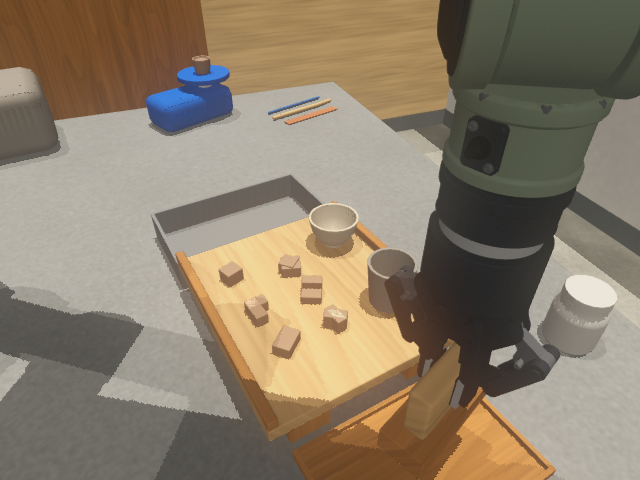

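The float is held upright (grip around 430,390) and nothing else has moved. Next is the first sweep.

Run:
```python
from bench import bot, imaging
from h import *
import cv2
r=rot(YAW)
bot.movel(b2w(-41,-122,150),r,120); show(bot)
t=bot.movel(b2w(-41,-122,119.7),None,60,threshold=8); print(t);bot.dwell(.1);show(bot)
bot.movel(b2w(-41,70,119.7),None,70);show(bot)
cv2.imwrite("pics/top2.png",imaging.capture("top")[100:400,140:560]); cv2.imwrite("pics/side2.png",imaging.capture("side"))
a=cv2.imread("pics/side2.png")[130:450,120:520]
cv2.imwrite("pics/c2.png",cv2.resize(np.vstack([a,cv2.imread("pics/top2.png")[:280,:400]]),None,fx=1,fy=1))
```

```text
6.38 [ 516.2 -179.4  150.1] [-3.141e+00  1.000e-03 -2.985e+00] [-0.2 -0.5 -3.3] 0.247 71.5
True
7.02 [ 514.9 -178.7  118.4] [ 3.140e+00 -2.000e-03 -2.985e+00] [ 0.7 -0.6  4.3] 0.248 72.3
9.9 [485.7  10.6 119.7] [ 3.139 -0.004 -2.985] [-0.5  0.3 -2.5] 0.247 71.4
```

View pics/c2.png

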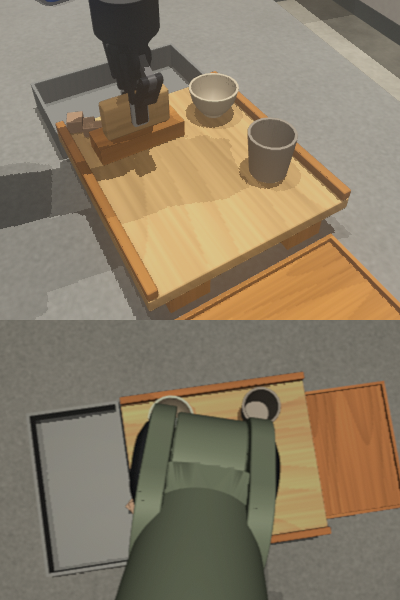

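Nothing is left behind the float. A couple of shards are near the near-strip corner (side crop 75,118), still ahead of the float. I'll carry on over the edge.

Run:
```python
from bench import bot, imaging
from h import *
import cv2
bot.movel(b2w(-41,178,119.7),None,70);show(bot)
bot.movel(b2w(-41,178,150),None,120)
a=imaging.capture("side")[130:450,120:520]
bot.movel(b2w(-60,-60,170),None,200);show(bot)
b=imaging.capture("side")[130:450,120:520]
c=imaging.capture("top")[150:370,150:550]
cv2.imwrite("pics/c3.png",cv2.resize(np.vstack([np.hstack([a,b]),np.hstack([c,c*0])]),None,fx=1,fy=1))
```

```text
11.69 [469.  117.  119.7] [ 3.139 -0.004 -2.985] [-1.9  0.2 -2.3] 0.249 71.5
13.49 [ 486.9 -119.7  169.7] [ 3.138 -0.004 -2.984] [ 0.4  0.9 -2.5] 0.251 71.5
```

View pics/c3.png

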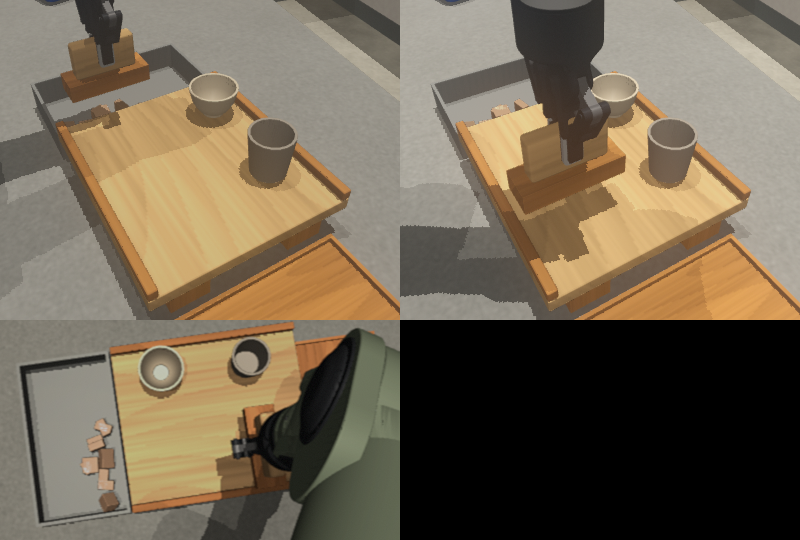

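All six shards are in the deep tray (top crop, x 90–109, y 427–500). The board holds only the bowl and cup, which haven't moved. I'll put the float back.

Run:
```python
from bench import bot, imaging
from h import *
import cv2
bot.movel(b2w(0,-229,170),rot(YAW),150)
bot.movel(b2w(0,-229,80),None,100);show(bot)
print(bot.movel(b2w(0,-229,62.5),None,25,threshold=5));bot.dwell(.2);show(bot)
bot.grip(0.7);bot.dwell(.2);show(bot)
bot.movel(b2w(0,-229,180),None,80);show(bot)
bot.move_ptp([430,-450,260],rot(YAW));bot.dwell(.5);show(bot)
b=imaging.capture("side")[80:480,100:600]
c=imaging.capture("top")[150:390,150:560]
c=np.pad(c,((0,0),(0,90),(0,0)))
cv2.imwrite("pics/c4.png",np.vstack([b,c])[:,:500][:640][50:])
```

```text
15.98 [ 573.6 -278.5   80.7] [-3.141e+00  1.000e-03 -2.985e+00] [ 0.5  0.3 -2.9] 0.251 71.5
True
16.82 [ 572.8 -278.1   63.4] [ 3.141 -0.    -2.985] [-0.4 -0.8  6. ] 0.248 72.3
17.48 [ 571.7 -277.4   62.2] [ 3.139e+00 -3.000e-03 -2.985e+00] [ 0.2  0.4 -0.5] 0.7 0.0
19.1 [ 572.7 -278.   179.4] [ 3.139e+00 -3.000e-03 -2.985e+00] [ 0.3 -1.   0.7] 0.699 0.0
20.54 [ 430.3 -449.7  259.9] [ 3.141 -0.    -2.984] [ 0.  -0.5  0.8] 0.701 0.0
```

View pics/c4.png

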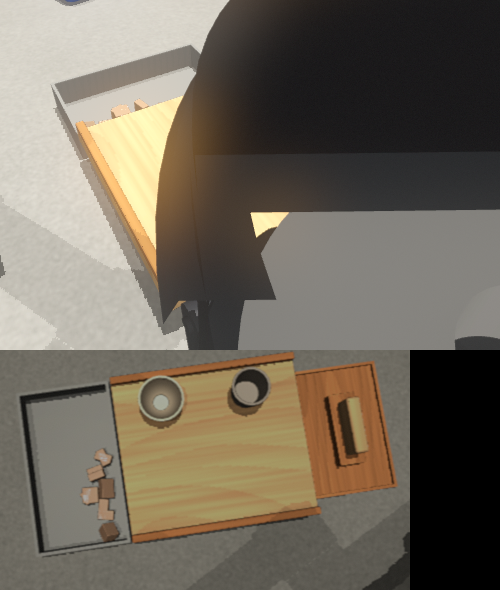

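The top view shows all six shards in the deep tray (x 90–110, y 455–535) and the float standing in the shallow tray (345,430). The bowl (161,398) and the cup (250,385) haven't moved, and the arm is clear.

```bash
python3 -c "
from bench import bot
print(bot.sign_off())"
```

```text
the job is handed in; nothing more can be done
None
```

The job is handed in: all six shards are in the deep tray, the float stands sole down in the shallow tray, and the bowl and cup haven't moved, at about 20.5 s of the 51 s allowed.

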